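# Set the carousel brake and hold its index pin out

## Task

Free the vial carousel for turning: first set the brake sleeve so that its pointer clicks in at 4 on the dial, and only then pull the sprung index plunger straight up by its knob, all the way to its stop, so that its pin is clear of the hole in the tray. Finish while still holding the knob fully up, with the sleeve still at 4; do not push the beaker, jar, bottle and other loose things about.

Things in the scene. Friction and masses are not known exactly. Their poses are not given: they have to be found in the camera images.
- station: the vial carousel's grey base, fixed to the bench: a plate 200 mm (its x) by 355 mm (its y), 15 mm thick. Origin on the bench; z up, x away from the robot at yaw 0 (yaw within 0.35 rad). In this frame, at x = 0, stand the sleeve axis (y = -60 mm), the plunger axis (y = +60 mm) and the tray axis (y = +135 mm). Sleeve and plunger are worked from above
- sleeve_grip (a point): on the upright axis of the brake sleeve, at mid-height of its grip: a ribbed metal cylinder 40 mm in diameter, 66 to 104 mm above the bench (this point: 85 mm). Under it: a skirt 54 mm wide (58 to 66 mm) with the pointer, then a white dial plate 112 mm wide (top at 58 mm) on a block 115 mm square. Its z is up
- sleeve_pointer (a point): tip of the pointer nib on the sleeve's skirt, 32 mm from the sleeve's axis, 62 mm above the bench; a line on the sleeve's top runs the same way. Numbers 0 to 6 stand round the far side of the dial plate, 0.4 rad apart, 0 at the left seen from the robot; in the base's frame number k is at angle 1.2 - 0.4 k rad from x towards y (4: -0.4 rad)
- sleeve (a joint): turn of the brake sleeve, rad: 0 at number 0, 0.4 at 1, up to 2.4 at 6 (stops at both ends); it grows clockwise seen from above. Number 4 is 1.6. It clicks at every number with about 0.08 N m and, let go, settles on the nearest number. It starts between 0 and 3
- plunger_knob (a point): centre of the plunger's pull knob, on its upright axis: a black ribbed cylinder 28 mm in diameter, 30 mm high, 100 to 130 mm above the bench while the pin is home (this point: 115 mm); it rises with the plunger. Under it: a barrel 18 mm wide, top at 95 mm, on an aluminium bridge, top at 72 mm. Its z is up
- tray_center (a point): centre of the top of the round aluminium vial tray, 170 mm wide, top 45 mm above the bench; eight capped vials round it reach 84 mm, its hub 71 mm. The index pin stands in one of eight holes near its rim, on the sleeve's side
- plunger (a joint): lift of the index plunger, m: 0 with the pin home in the tray's hole, 0.020 at its upper stop. The pin goes 9 mm deep into the tray. A spring pulls it home with about 5 N at the bottom and 11 N at the stop, so it drops back when let go
- beaker: an empty glass beaker, 72 mm wide, 85 mm high; loose, leave it alone; origin at the centre of its underside
- jar: a small white lidded jar, 38 mm wide, 50 mm high, standing on the front edge of the carousel's base plate; loose, leave it alone; origin at the centre of its underside
- amber_bottle: an amber glass reagent bottle, 60 mm wide, 120 mm high; loose, leave it alone; origin at the centre of its underside
- tape_roll: a roll of paper tape lying flat, 80 mm wide, 18 mm high; loose, leave it alone; origin at the centre of its underside
- marker: a red marker pen lying flat, about 135 mm long, 12 mm thick; loose, leave it alone; origin at the centre of its underside
- weigh_boat: a white weighing boat, 55 mm square, 14 mm high; loose, leave it alone; origin at the centre of its underside
- spatula: a slim steel lab spatula lying flat, 170 mm long, 12 mm wide, 5 mm thick; loose, leave it alone; origin at the centre of its underside

How it is judged:
By the outcome, as a careful person would: the job done as asked, in the order asked, and still so for the second after the job is handed in, while the arm keeps its last pose, push and grip.
It also fails if it takes over 53 s, if anything falls off the work surface, if the arm or the gripper's body presses on something with over 40 N, if the wrist force passes 120 N, or if a joint passes its speed limit or range.

## Robot

A 6-joint arm with a two-finger parallel gripper is mounted at the origin on the work surface. World frame = base frame: x ahead of the robot, y to its left, z up, the work surface at z = 0. Lengths are in mm, angles in degrees, forces in N, time in s.
With the tool pointing down it reaches from about 250 to 800 mm from the base axis. Payload 3.9 kg.
Tool frame: the origin (TCP) lies midway between the tips of the shut fingers; the grasp point (between the pads) lies r.grip_point_offset behind it (r.grip_point_offset is the distance from the TCP to the grasp point, in mm); z points along the fingers, y is the direction in which the jaws open and shut (so a half turn about z gives the same grasp; the last joint's range is limited). The gripper opens to 85 mm and grips with 20 to 120 N. Pads are 22 mm wide; open, the fingers measure 114 mm over their backs; the gripper's body (76 mm by 85 mm) begins 54 mm behind the grasp point. The pads swing forward as they close: fully open they stand 13 mm farther back than shut.
Start: joints at [0, 14.897, -7.913, 67.191, 0, 90], TCP at [524.991, -0, 231.304] pointing down, gripper open.
Joint ranges: [-159.42, 159.42], [-47.68, 98.78], [-73.54, 78.23], [-108.79, 121.32], [-90, 84.71], [-180, 180]. Speed limits (degrees/s): [147.25, 147.25, 180, 180, 180, 180].

## Interface

Orientations are given as [roll, pitch, yaw] about the fixed x, y, z axes, in that order (R = Rz(yaw) Ry(pitch) Rx(roll)).
In Python, from station import r gives the robot as it stands.
- The arm moves only by the tool step_arm, never from a script. Its argument "increments" is a list of rows, each an object of numbers: "jaw": the closure, from -1 (fully open) to 1 (shut), so that 0 is half open; "dx", "dy", "dz": the shift along the tool's x, y, z in m; "rx", "ry", "rz": the turn, a rotation vector about the tool's x, y, z in degrees. In form: [{"jaw": .., "dx": .., "dy": .., "dz": .., "rx": .., "ry": .., "rz": ..}, ...]. A call has 1 to 10 rows; each row shifts and turns the pose as measured when the row begins, along the tool's axes as they then stand; what a row does not reach is not made up. A row lasts 1/10 s, in which the tool goes at most 50 mm and 8.59 degrees, less where a joint would pass 70% of its speed; a pose out of reach is approached as far as the arm can. A call with a gripper value outside its range is refused whole. The fingers move at their own pace and stop on an object; "squeeze" is the grip in N (left out, the last holds). Time passes only in rows, so rows that do not move let the fingers close. It gives the time, the measured TCP pose, the force and the opening at its end, in the units of the state.
- r.sense(): the state, without advancing time (a new reading comes with each control period).
- r.camera(name): name is "scene" or "side" or "wrist"; returns the picture (384x512x3 uint8, red, green, blue); there is no depth.
- r.calibration(name): a dict with "K" (3x3 intrinsics, pixels), "view" (4x4, takes a point from world to camera coordinates). Camera axes: x right, y up, looking along -z (the intrinsics and any distortion apply to the point x, -y, -z); pixel columns grow to the right and rows downward; lengths in mm; the calibration is good to about 2 mm. A picture is of the moment at which its call begins: read the wrist's pose just before it. calibration takes no time and is no camera call; for the wrist camera it gives the pose at the moment of the call.
- r.hand_in(): hands the job in, once; it reports no verdict.
The state is a dict: "time_s": time; "joint_pos": joint angles; "qvel": joint speeds; "effort": joint torques, N m; "position": TCP position; "tool_rot": TCP orientation; "contact_force": force on the tool from outside, world axes, zero at the start; "wrist_torque": the same for the moment, N m; "finger_gap": opening from 0.0 (shut) to 1.0 (fully open).
Only numpy, scipy, OpenCV 4.12 (cv2) and the standard library are available. Lean on these libraries where they do the work, as an engineer would, in place of code of your own. Each camera call takes 0.05 s, during which the arm holds its last target.

## Working session

There is one attempt and no reset: what is moved stays moved. The work goes in short steps, Python scripts to look and compute and a tool call to move; the robot and the scene stay as the last step left them, time stands still between calls to the robot, and variables do not carry over. Pictures are saved under pics/ and viewed, and the job is handed in when it is done.

Besides the shell and the picture viewer there is one more tool, called after ">>>" as name([rows], argument=value, ...), one row to a line, values as JSON. step_arm: Moves the arm, as the interface text tells. Its arguments: {"type":"object","properties":{"increments":{"type":"array","items":{"type":"object","properties":{"jaw":{"type":"number"},"dx":{"type":"number"},"dy":{"type":"number"},"dz":{"type":"number"},"rx":{"type":"number"},"ry":{"type":"number"},"rz":{"type":"number"}}}},"squeeze":{"type":"number"}},"required":["increments"]}

```bash
mkdir -p pics; ls; python3 - <<'E'
from station import r
import cv2
print(r.sense(), r.grip_point_offset)
for n in("scene","side","wrist"):
    c=r.calibration(n);print(n,c["K"],c["view"],[k for k in c])
    cv2.imwrite(f"pics/{n}0.png",r.camera(n)[:,:,::-1])
E
```

```text
pics
{'time_s': 0.0, 'joint_pos': array([ 2.89029697e-04,  1.49362750e+01, -7.98728235e+00,  6.71876490e+01,
       -3.70332335e-04,  9.00014892e+01]), 'qvel': array([-0.16659466, -0.03100075, -0.15062561,  0.00795795, -0.12050751,
       -0.00526368]), 'effort': array([-3.22425103e-04, -4.05677426e+01,  2.53926122e+01,  1.89446745e-02,
       -4.02533055e-05,  2.61086342e-05]), 'position': array([5.24324784e+02, 5.74055431e-04, 2.30449850e+02]), 'tool_rot': array([-1.79888794e+02,  3.73221958e-04,  8.99988006e+01]), 'contact_force': array([-0.05698781, -0.56207642,  0.14646717]), 'wrist_torque': array([ 0.02544958, -0.03126307, -0.05928727]), 'finger_gap': 0.9982842432122326} 18.700000000000003
scene [[390.88965354   0.         247.07375248]
 [  0.         390.88965354 188.60837469]
 [  0.           0.           1.        ]] [[-8.23373108e-01  5.67422771e-01 -9.38738761e-03  4.69752106e+02]
 [-4.48715943e-01 -6.40815305e-01  6.22904284e-01  1.85695590e+02]
 [ 3.47434494e-01  5.17094907e-01  7.82241733e-01 -1.10322976e+03]
 [ 0.00000000e+00  0.00000000e+00  0.00000000e+00  1.00000000
[... 151 characters left out ...]
] [[ 8.33168965e-01 -5.52650814e-01  2.01631793e-02 -4.48345913e+02]
 [ 3.16157960e-01  5.05916273e-01  8.02553966e-01 -2.30094383e+02]
 [-4.53732983e-01 -6.62288308e-01  5.96238692e-01 -8.11667102e+02]
 [ 0.00000000e+00  0.00000000e+00  0.00000000e+00  1.00000000e+00]] ['K', 'view']
wrist [[315.8997392    0.         249.20792621]
 [  0.         315.8997392  187.99707897]
 [  0.           0.           1.        ]] [[ 9.99998526e-01 -1.53017901e-03 -7.79117199e-04 -5.24538470e+02]
 [ 1.23438710e-03  9.56024361e-01 -2.93284670e-01  3.83343578e+01]
 [ 1.19363307e-03  2.93283276e-01  9.56024840e-01 -3.79710378e+02]
 [ 0.00000000e+00  0.00000000e+00  0.00000000e+00  1.00000000e+00]] ['K', 'view']
```

View pics/scene0.png

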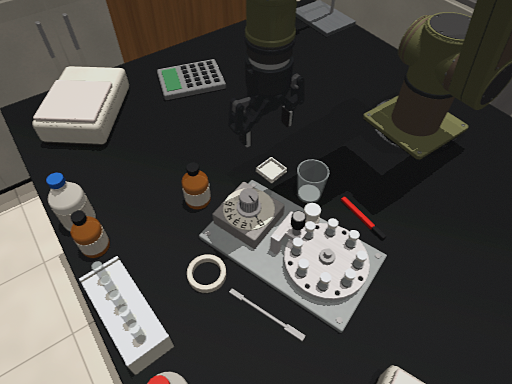

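View pics/side0.png

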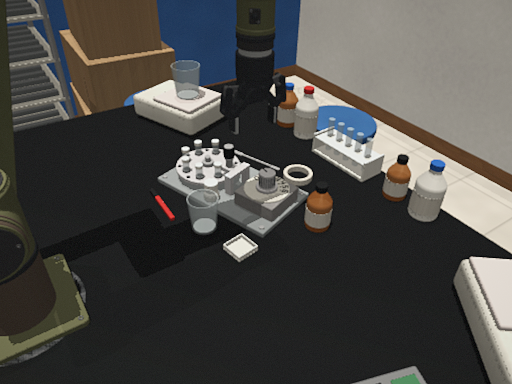

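View pics/wrist0.png

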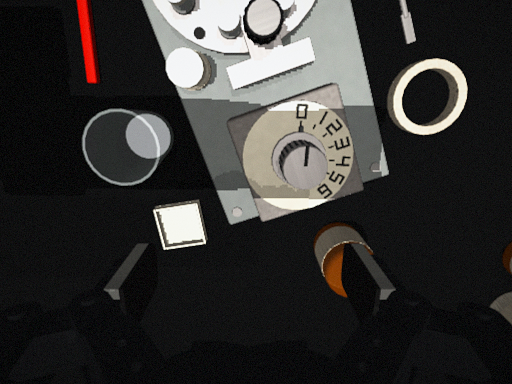

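The scene shows the station with the sleeve around wrist pixel (303,163) and the black plunger knob around (264,18). The beaker is near (122,147), the jar near (187,68) and the amber bottle near (343,260). Zooming in to measure.

```bash
python3 - <<'E'
import cv2,numpy as np
w=cv2.imread("pics/wrist0.png");s=cv2.imread("pics/scene0.png");d=cv2.imread("pics/side0.png")
a=cv2.resize(w[90:230,220:400],None,fx=4,fy=4,interpolation=2)
cv2.imwrite("pics/wz.png",a)
b=cv2.resize(w[0:100,150:340],None,fx=4,fy=4,interpolation=2);cv2.imwrite("pics/wz2.png",b)
c=np.hstack([cv2.resize(s[170:260,210:310],(400,360),interpolation=2),cv2.resize(d[130:220,210:310],(400,360),interpolation=2)])
cv2.imwrite("pics/sz.png",c)
E
```

```text
(no output)
```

View pics/wz.png

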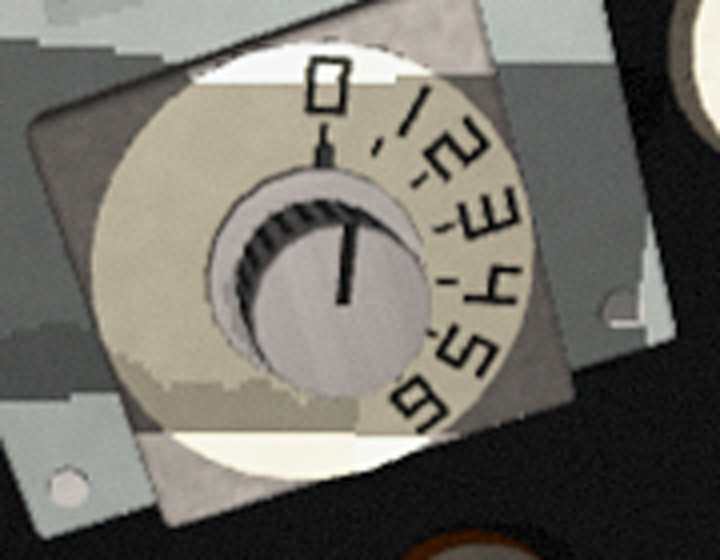

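View pics/wz2.png

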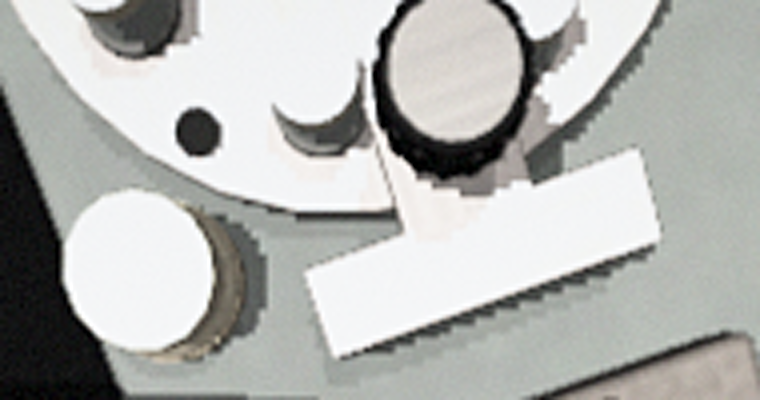

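View pics/sz.png

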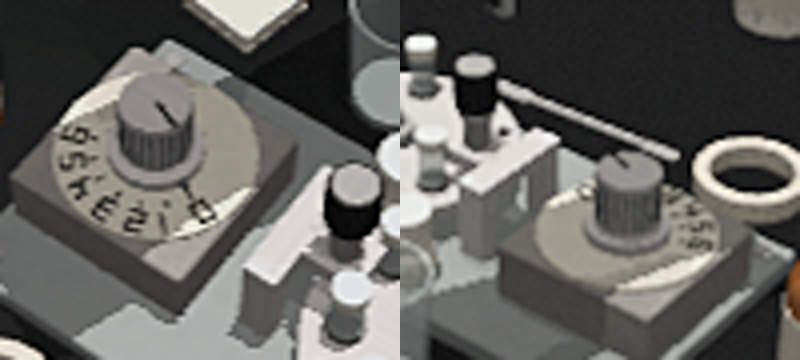

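```bash
cat > h.py <<'E'
import numpy as np
def ray(c,uv,z):
    K=np.array(c["K"]);V=np.array(c["view"])
    d=np.linalg.inv(K)@[uv[0],uv[1],1.];d=np.array([d[0],-d[1],-d[2]])
    R=V[:3,:3];o=-R.T@V[:3,3];w=R.T@d
    return o+w*(z-o[2])/w[2]
E
python3 - <<'E'
from station import r
from h import *
w=r.calibration("wrist");s=r.calibration("scene");d=r.calibration("side")
f=lambda p:(p[0]/4+220-.4,p[1]/4+90-.4)
S=ray(w,f((341,305)),104);print("sleeve top",S)
print("dial",ray(w,f((312,260)),58))
K=ray(w,(454/4+149.6,65/4-.4),130);print("knob",K)
g=lambda p:(p[0]/4+210-.4,p[1]/4+170-.4); e=lambda p:((p[0]-400)/4+209.6,p[1]/4+129.6)
print("scene sleeve",ray(s,g((155,103)),104),"knob",ray(s,g((354,185)),130))
print("side sleeve",ray(d,e((632,169)),104),"knob",ray(d,e((476,68)),130))
for n,p in dict(c1=(30,128),c2=(172,527),c3=(575,398)).items(): print(n,ray(w,f(p),56))
D=ray(w,f((312,260)),58)
for n,p in dict(t0=(323,128),t1=(378,146),t2=(420,182),t3=(443,228),t4=(446,282),t5=(432,332)).items():
    q=ray(w,f(p),58)-D;print(n,np.degrees(np.arctan2(q[1],q[0])),np.hypot(q[0],q[1]))
a=ray(w,f((344,302)),104);b=ray(w,f((350,226)),104);q=b-a;print("line",np.degrees(np.arctan2(q[1],q[0])))
q=ray(w,f((323,152)),62)-D;print("nib",np.degrees(np.arctan2(q[1],q[0])),np.hypot(q[0],q[1]))
for nm,A,B in (("w",S,K),):
    q=B-A;print("yaw",np.degrees(np.arctan2(q[1],q[0]))-90,np.hypot(q[0],q[1]))
print("jar",ray(w,(150+138/4,270/4),65)); print("beaker",ray(w,(122,147),85)); print("bottle base-ish", ray(w,(343,265),120), ray(w,(340,238),75))
E
```

```text
sleeve top [573.44645586  11.29928498 104.        ]
dial [573.77151713  12.31344319  58.        ]
knob [534.56166971 123.67554302 130.        ]
scene sleeve [573.74831129  11.1027178  104.        ] knob [534.86630907 123.39153038 130.        ]
side sleeve [573.75575508  11.77455203 104.        ] knob [532.2256246 123.5268273 130.       ]
c1 [502.92223715  45.09299219  56.        ]
c2 [539.19587447 -61.60576608  56.        ]
c3 [644.9545948  -25.00852624  56.        ]
t0 87.77496161585003 32.878920113663874
t1 62.148226164754576 32.2005817368402
t2 37.02887802714175 32.578001012459204
t3 13.969614331664793 33.570054406042246
t4 -9.457788263476818 34.834644633959286
t5 -30.699132351078337 36.903388347446516
line 88.49190439730985
nib 88.1082178543978 27.480522426563013
yaw 19.0868043611149 118.91362396125963
jar [465.60144927  94.6560687   65.        ]
beaker [407.69855523  24.89490852  85.        ]
bottle base-ish [609.86224276 -77.30114118 120.        ] [619.06368692 -72.33599991  75.        ]
```

The sleeve is on 0 at (573.6, 11.3). The knob is at (534.4, 123.6) and the station yaw is about 19.1°. To stay inside joint 6's range I'll pre-rotate by -90° before gripping.

>>> step_arm([
  {"dx": 0.0057, "dy": 0.0246, "jaw": -0.5},
  {"dx": 0.0057, "dy": 0.0247},
  {"rz": -8},
  {"rz": -8},
  {"rz": -8},
  {"rz": -8},
  {"rz": -8},
  {"rz": -8},
  {"rz": -8},
  {"rz": -8},
])

```text
schema error: expected keys jaw, dx, dy, dz, rx, ry, rz
```

All keys are required in each row.

>>> step_arm([
  {"jaw": -0.5, "dx": 0.0057, "dy": 0.0246, "dz": 0, "rx": 0, "ry": 0, "rz": 0},
  {"jaw": -0.5, "dx": 0.0057, "dy": 0.0247, "dz": 0, "rx": 0, "ry": 0, "rz": 0},
  {"jaw": -0.5, "dx": 0, "dy": 0, "dz": 0, "rx": 0, "ry": 0, "rz": -8},
  {"jaw": -0.5, "dx": 0, "dy": 0, "dz": 0, "rx": 0, "ry": 0, "rz": -8},
  {"jaw": -0.5, "dx": 0, "dy": 0, "dz": 0, "rx": 0, "ry": 0, "rz": -8},
  {"jaw": -0.5, "dx": 0, "dy": 0, "dz": 0, "rx": 0, "ry": 0, "rz": -8},
  {"jaw": -0.5, "dx": 0, "dy": 0, "dz": 0, "rx": 0, "ry": 0, "rz": -8},
  {"jaw": -0.5, "dx": 0, "dy": 0, "dz": 0, "rx": 0, "ry": 0, "rz": -8},
  {"jaw": -0.5, "dx": 0, "dy": 0, "dz": 0, "rx": 0, "ry": 0, "rz": -8},
  {"jaw": -0.5, "dx": 0, "dy": 0, "dz": 0, "rx": 0, "ry": 0, "rz": -8},
])

```text
time_s: 1.15
position: [572.6, 11.8, 225.6]
tool_rot: [-179.7, -0.6, 156.6]
contact_force: [-0.2, -0.2, -0.1]
finger_gap: 0.748
```

```bash
python3 - <<'E'
from station import r
s=r.sense();print(s["joint_pos"].round(2),s["position"],s["tool_rot"],s["finger_gap"])
E
```

```text
[ 1.18 20.25 -1.01 69.41 -0.   24.6 ] [572.5753319   11.82681905 225.61901945] [-179.71813817   -0.61412205  156.58483638] 0.7479607193636989
```

>>> step_arm([
  {"jaw": -0.5, "dx": -0.001, "dy": 0, "dz": 0.03, "rx": 0, "ry": -0.6, "rz": 0},
  {"jaw": -0.5, "dx": 0, "dy": 0, "dz": 0.03, "rx": 0, "ry": 0, "rz": 0},
  {"jaw": -0.5, "dx": 0, "dy": 0, "dz": 0.03, "rx": 0, "ry": 0, "rz": 0},
  {"jaw": -0.5, "dx": 0, "dy": 0, "dz": 0.01, "rx": 0, "ry": 0, "rz": 0},
  {"jaw": -0.5, "dx": 0, "dy": 0, "dz": 0, "rx": 0, "ry": 0, "rz": 0},
])

```text
time_s: 1.65
position: [573.5, 11.1, 122.8]
tool_rot: [-179.7, 0.1, 156.7]
contact_force: [-0.7, 0.3, 0.4]
finger_gap: 0.75
```

```bash
python3 - <<'E'
from station import r
import cv2
from h import *
s=r.sense();print(s["joint_pos"].round(2),s["position"],s["tool_rot"],s["finger_gap"])
w=r.calibration("wrist")
im=r.camera("wrist")[:,:,::-1];cv2.imwrite("pics/w1.png",im)
V=w["view"]
for p in ((573.6,11.3,104),(534.4,123.6,130)):
    q=V@np.array([*p,1]);u=w["K"]@[q[0],-q[1],-q[2]];print(u[:2]/u[2])
E
```

```text
[  1.25  23.34 -12.18  54.52  -0.26  24.51] [573.51250734  11.08611668 122.78194122] [-1.79745348e+02  6.60986173e-02  1.56747168e+02] 0.7501782594065195
[251.03801924 229.45280935]
[468.0734757  74.3854939]
```

View pics/w1.png

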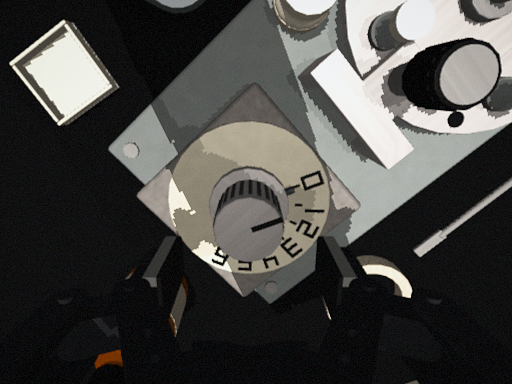

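Sleeve centre appears at (251,228), as predicted, and the gripper is centred with clearance to the bottle. Descending.

>>> step_arm([
  {"jaw": -0.5, "dx": 0, "dy": 0, "dz": 0.02, "rx": 0, "ry": 0, "rz": 0},
  {"jaw": -0.5, "dx": 0, "dy": 0, "dz": 0.02, "rx": 0, "ry": 0, "rz": 0},
  {"jaw": -0.5, "dx": 0, "dy": 0, "dz": 0.01, "rx": 0, "ry": 0, "rz": 0},
  {"jaw": -0.5, "dx": 0, "dy": 0, "dz": 0, "rx": 0, "ry": 0, "rz": 0},
])

```text
time_s: 2.1
position: [579.4, 11.0, 78.6]
tool_rot: [180.0, 0.7, 156.7]
contact_force: [-0.3, -0.1, -0.8]
finger_gap: 0.753
```

```bash
python3 - <<'E'
from station import r
s=r.sense();print(s)
E
```

```text
{'time_s': 2.1, 'joint_pos': array([  1.23217953,  25.62159663, -15.79107218,  47.96223233,
        -0.26075962,  24.48355075]), 'qvel': array([ 0.1169312 , -0.91201224,  1.70078623,  1.11943573,  0.03120669,
        0.07645665]), 'effort': array([-1.39534710e-03, -4.72223568e+01,  2.21967065e+01, -4.24516490e-01,
       -1.71101780e-02, -3.64179286e-04]), 'position': array([579.41447261,  11.0040621 ,  78.56520037]), 'tool_rot': array([179.97823991,   0.67695494, 156.74707776]), 'contact_force': array([-0.28173457, -0.08070145, -0.76305666]), 'wrist_torque': array([ 0.00843556,  0.05208425, -0.03328355]), 'finger_gap': 0.752907654091508}
```

>>> step_arm([
  {"jaw": -0.5, "dx": 0, "dy": 0, "dz": 0, "rx": 0, "ry": 0, "rz": 0},
])

```text
time_s: 2.2
position: [580.3, 11.0, 79.7]
tool_rot: [179.9, 0.8, 156.7]
contact_force: [1.2, 0.1, -0.3]
finger_gap: 0.746
```

>>> step_arm([
  {"jaw": -0.5, "dx": 0.0063, "dy": -0.0024, "dz": 0, "rx": 0, "ry": 0.8, "rz": 0},
  {"jaw": -0.5, "dx": 0, "dy": 0, "dz": 0, "rx": 0, "ry": 0, "rz": 0},
])

```text
time_s: 2.4
position: [574.5, 11.4, 81.8]
tool_rot: [179.9, 0.1, 156.7]
contact_force: [-0.0, 0.5, -1.0]
finger_gap: 0.745
```

>>> step_arm([
  {"jaw": -0.5, "dx": 0.001, "dy": -0.0005, "dz": 0.008, "rx": 0, "ry": 0, "rz": 0},
  {"jaw": -0.5, "dx": 0.001, "dy": -0.0005, "dz": 0.006, "rx": 0, "ry": 0, "rz": 0},
  {"jaw": -0.5, "dx": 0, "dy": 0, "dz": 0, "rx": 0, "ry": 0, "rz": 0},
])

```text
time_s: 2.7
position: [573.0, 11.2, 68.1]
tool_rot: [179.8, 0.2, 156.7]
contact_force: [-0.2, 1.0, 0.6]
finger_gap: 0.752
```

>>> step_arm([
  {"jaw": 1, "dx": 0, "dy": 0, "dz": 0, "rx": 0, "ry": 0, "rz": 0},
  {"jaw": 1, "dx": 0, "dy": 0, "dz": 0, "rx": 0, "ry": 0, "rz": 0},
  {"jaw": 1, "dx": 0, "dy": 0, "dz": 0, "rx": 0, "ry": 0, "rz": 0},
  {"jaw": 1, "dx": 0, "dy": 0, "dz": 0, "rx": 0, "ry": 0, "rz": 0},
  {"jaw": 1, "dx": 0, "dy": 0, "dz": 0, "rx": 0, "ry": 0, "rz": 0},
], squeeze=60)

```text
time_s: 3.2
position: [572.4, 10.8, 67.9]
tool_rot: [179.9, 0.2, 156.7]
contact_force: [-0.4, -0.7, 0.7]
finger_gap: 0.455
```

>>> step_arm([
  {"jaw": 1, "dx": 0, "dy": 0, "dz": 0, "rx": 0, "ry": 0, "rz": 7},
  {"jaw": 1, "dx": 0, "dy": 0, "dz": 0, "rx": 0, "ry": 0, "rz": 7},
  {"jaw": 1, "dx": 0, "dy": 0, "dz": 0, "rx": 0, "ry": 0, "rz": 7},
  {"jaw": 1, "dx": 0, "dy": 0, "dz": 0, "rx": 0, "ry": 0, "rz": 7},
])

```text
time_s: 3.6
position: [572.5, 11.0, 67.9]
tool_rot: [179.8, 0.1, 127.7]
contact_force: [1.1, 0.7, 1.4]
finger_gap: 0.452
```

>>> step_arm([
  {"jaw": 1, "dx": 0, "dy": 0, "dz": 0, "rx": 0, "ry": 0, "rz": 7},
  {"jaw": 1, "dx": 0, "dy": 0, "dz": 0, "rx": 0, "ry": 0, "rz": 7},
  {"jaw": 1, "dx": 0, "dy": 0, "dz": 0, "rx": 0, "ry": 0, "rz": 7},
  {"jaw": 1, "dx": 0, "dy": 0, "dz": 0, "rx": 0, "ry": 0, "rz": 7},
  {"jaw": 1, "dx": 0, "dy": 0, "dz": 0, "rx": 0, "ry": 0, "rz": 7},
  {"jaw": 1, "dx": 0, "dy": 0, "dz": 0, "rx": 0, "ry": 0, "rz": 7},
  {"jaw": 1, "dx": 0, "dy": 0, "dz": 0, "rx": 0, "ry": 0, "rz": 7},
  {"jaw": 1, "dx": 0, "dy": 0, "dz": 0, "rx": 0, "ry": 0, "rz": 7},
  {"jaw": 1, "dx": 0, "dy": 0, "dz": 0, "rx": 0, "ry": 0, "rz": 4},
  {"jaw": 1, "dx": 0, "dy": 0, "dz": 0, "rx": 0, "ry": 0, "rz": 0},
])

```text
time_s: 4.6
position: [573.2, 11.1, 67.9]
tool_rot: [179.8, -0.1, 65.2]
contact_force: [-1.0, -0.1, -0.1]
finger_gap: 0.454
```

```bash
python3 - <<'E'
from station import r
import cv2
print(r.sense()["tool_rot"],r.sense()["wrist_torque"])
w=r.camera("wrist")[:,:,::-1];s=r.camera("scene")[:,:,::-1]
cv2.imwrite("pics/w2.png",w);cv2.imwrite("pics/s2.png",cv2.resize(s[150:300,180:380],None,fx=4,fy=4,interpolation=2))
E
```

```text
[ 1.79807209e+02 -7.51605012e-02  6.51516022e+01] [-0.07960839  0.20810688 -0.0458507 ]
```

View pics/w2.png

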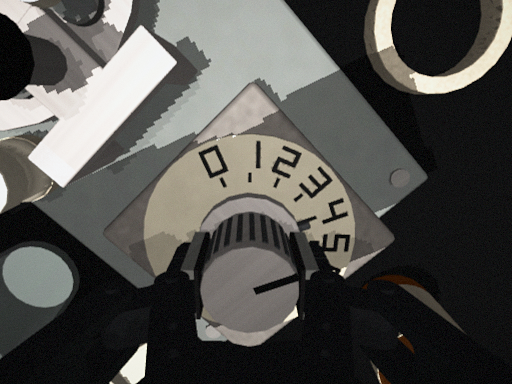

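View pics/s2.png

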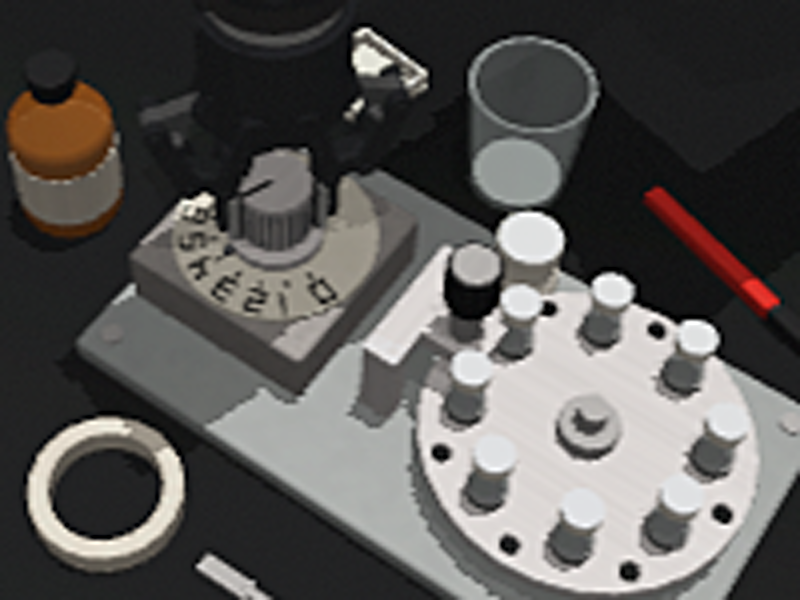

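The sleeve line now points the 4/5 way. Releasing, lifting and checking.

>>> step_arm([
  {"jaw": -0.5, "dx": 0, "dy": 0, "dz": 0, "rx": 0, "ry": 0, "rz": 0},
  {"jaw": -0.5, "dx": 0, "dy": 0, "dz": 0, "rx": 0, "ry": 0, "rz": 0},
  {"jaw": -0.5, "dx": 0, "dy": 0, "dz": 0, "rx": 0, "ry": 0, "rz": 0},
  {"jaw": -0.5, "dx": 0, "dy": 0, "dz": 0, "rx": 0, "ry": 0, "rz": 0},
  {"jaw": -0.5, "dx": 0, "dy": 0, "dz": -0.01, "rx": 0, "ry": 0, "rz": 0},
  {"jaw": -0.5, "dx": 0, "dy": 0, "dz": -0.02, "rx": 0, "ry": 0, "rz": 0},
  {"jaw": -0.5, "dx": 0, "dy": 0, "dz": -0.03, "rx": 0, "ry": 0, "rz": 0},
  {"jaw": -0.5, "dx": 0, "dy": 0, "dz": -0.04, "rx": 0, "ry": 0, "rz": 0},
  {"jaw": -0.5, "dx": 0, "dy": 0, "dz": -0.03, "rx": 0, "ry": 0, "rz": 0},
  {"jaw": -0.5, "dx": 0, "dy": 0, "dz": 0, "rx": 0, "ry": 0, "rz": 0},
])

```text
time_s: 5.7
position: [572.2, 11.4, 205.1]
tool_rot: [179.8, -0.1, 65.4]
contact_force: [0.6, 0.5, 0.3]
finger_gap: 0.748
```

```bash
python3 - <<'E'
from station import r
import cv2
s=r.sense();print(s["position"],s["tool_rot"],s["joint_pos"])
w=r.camera("wrist")[:,:,::-1];c=r.calibration("wrist");import pickle;pickle.dump(c,open("c3.pkl","wb"))
cv2.imwrite("pics/w3.png",w);cv2.imwrite("pics/w3z.png",cv2.resize(w[100:290,140:380],None,fx=3,fy=3,interpolation=2))
E
```

```text
[572.15955766  11.36432426 205.11150457] [ 1.79845580e+02 -9.68428861e-02  6.54455756e+01] [ 1.12647065e+00  2.00599808e+01 -4.39487700e+00  6.53640082e+01
  2.03575218e-02  1.15681058e+02]
```

View pics/w3.png

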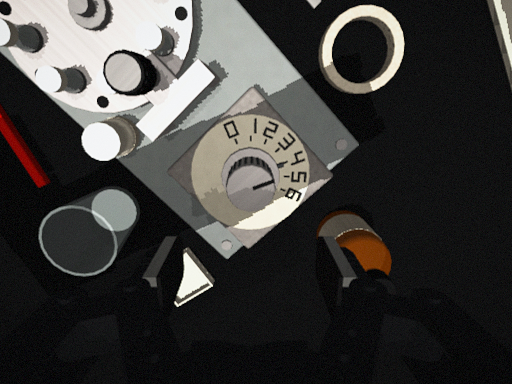

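View pics/w3z.png

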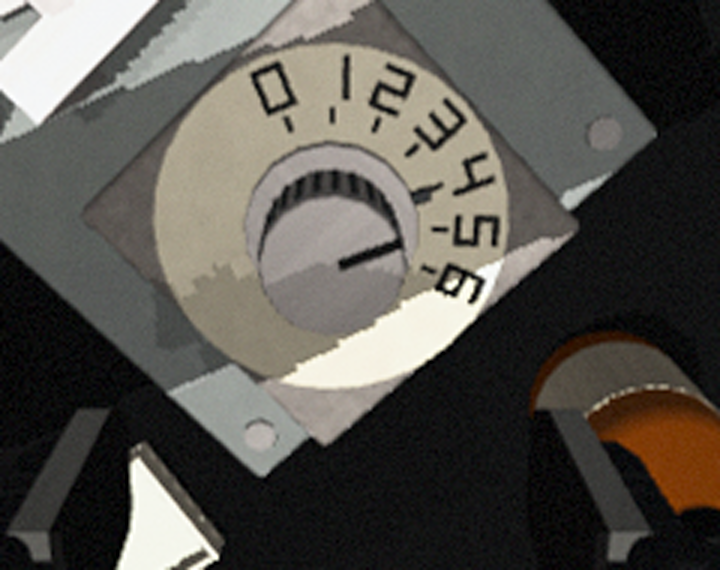

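The pointer nib sits on the tick of 4 (zoom pixel (425,193)). Next I'll re-measure the knob (top around (125,71)) and the sleeve angle.

```bash
cat >> h.py <<'E'
def todelta(tool_rot,d):
    from scipy.spatial.transform import Rotation as R
    return R.from_euler('xyz',tool_rot,degrees=True).inv().apply(d)
E
python3 - <<'E'
import pickle,cv2;from h import *
from station import r
c=pickle.load(open("c3.pkl","rb"));w=cv2.imread("pics/w3.png")
cv2.imwrite("pics/k3.png",cv2.resize(w[30:110,80:180],None,fx=6,fy=6,interpolation=2))
f=lambda p:(p[0]/3+140-.3,p[1]/3+100-.3)
S=ray(c,f((332,264)),104);print(S)
q=ray(c,f((400,244)),104)-ray(c,f((341,266)),104);print(np.degrees(np.arctan2(q[1],q[0])),"want -3.8")
q=ray(c,f((438,187)),62)-np.array([573.6,11.6,62]);print(np.degrees(np.arctan2(q[1],q[0])))
K=ray(c,(123.5,71.5),130);print(K)
s=r.sense();print(todelta(s["tool_rot"],np.array([534.4,123.6,205])-s["position"]))
E
```

```text
[572.97165838  10.72730246 104.        ]
-3.3294032671246945 want -3.8
-6.241931934716098
[534.42606368 123.23769715 130.        ]
[ 86.73929782 -80.23613053  -1.66718021]
```

View pics/k3.png

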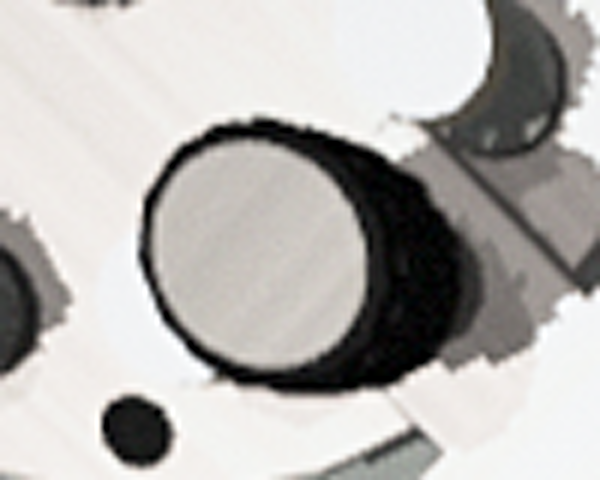

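Line angle is -3.3° against -3.8° expected, so the sleeve is at 4. The knob is confirmed at (534.4, 123.4). Moving above it.

>>> step_arm([
  {"jaw": -0.5, "dx": 0.029, "dy": -0.027, "dz": 0, "rx": 0, "ry": 0, "rz": 0},
  {"jaw": -0.5, "dx": 0.029, "dy": -0.027, "dz": 0, "rx": 0, "ry": 0, "rz": 0},
  {"jaw": -0.5, "dx": 0.029, "dy": -0.026, "dz": 0, "rx": 0, "ry": 0, "rz": 0},
  {"jaw": -0.5, "dx": 0, "dy": 0, "dz": 0, "rx": 0, "ry": 0, "rz": 0},
])

```text
time_s: 6.15
position: [532.7, 125.3, 200.4]
tool_rot: [-179.9, 0.1, 65.2]
contact_force: [-0.6, -1.2, -0.4]
finger_gap: 0.752
```

```bash
python3 - <<'E'
from h import *
from station import r
s=r.sense();print(s["position"],s["tool_rot"],todelta(s["tool_rot"],np.array([534.4,123.4,145])-s["position"]))
E
```

```text
[532.66150948 125.26837291 200.3893155 ] [-1.79884417e+02  7.15372207e-02  6.51899514e+01] [-0.89728152  2.47375959 55.38560136]
```

>>> step_arm([
  {"jaw": -0.5, "dx": -0.0009, "dy": 0.0024, "dz": 0.02, "rx": 0, "ry": 0, "rz": 0},
  {"jaw": -0.5, "dx": 0, "dy": 0, "dz": 0.02, "rx": 0, "ry": 0, "rz": 0},
  {"jaw": -0.5, "dx": 0, "dy": 0, "dz": 0.01, "rx": 0, "ry": 0, "rz": 0},
  {"jaw": -0.5, "dx": 0, "dy": 0, "dz": 0, "rx": 0, "ry": 0, "rz": 0},
])

```text
time_s: 6.55
position: [532.1, 122.8, 146.0]
tool_rot: [-179.7, 0.3, 65.4]
contact_force: [-0.6, -1.0, 0.4]
finger_gap: 0.75
```

```bash
python3 - <<'E'
from h import *
from station import r
s=r.sense();print(s["position"],s["tool_rot"],todelta(s["tool_rot"],np.array([534.4,123.4,94])-s["position"]))
E
```

```text
[532.0617022  122.8397007  146.03746526] [-179.71947031    0.31339594   65.36412432] [ 1.76862816  2.14661097 52.01868298]
```

>>> step_arm([
  {"jaw": -0.5, "dx": 0.0015, "dy": 0.002, "dz": 0.01, "rx": 0, "ry": 0, "rz": 0},
  {"jaw": -0.5, "dx": 0, "dy": 0, "dz": 0.01, "rx": 0, "ry": 0, "rz": 0},
  {"jaw": -0.5, "dx": 0, "dy": 0, "dz": 0.01, "rx": 0, "ry": 0, "rz": 0},
  {"jaw": -0.5, "dx": 0, "dy": 0, "dz": 0.005, "rx": 0, "ry": 0, "rz": 0},
  {"jaw": -0.5, "dx": 0, "dy": 0, "dz": 0, "rx": 0, "ry": 0, "rz": 0},
])

```text
time_s: 7.05
position: [535.5, 122.1, 108.7]
tool_rot: [-179.8, 0.3, 65.3]
contact_force: [-0.1, -0.1, 0.1]
finger_gap: 0.752
```

```bash
python3 - <<'E'
from h import *
from station import r
s=r.sense();print(s["position"],s["tool_rot"],todelta(s["tool_rot"],np.array([534.4,123.4,94])-s["position"]))
E
```

```text
[535.45949565 122.10189623 108.72717728] [-179.77035675    0.30213295   65.2583528 ] [ 0.81316438 -1.44650776 14.72900995]
```

>>> step_arm([
  {"jaw": -0.5, "dx": 0.0008, "dy": -0.0014, "dz": 0.006, "rx": 0, "ry": 0, "rz": 0},
  {"jaw": -0.5, "dx": 0, "dy": -0.0006, "dz": 0.005, "rx": 0, "ry": 0, "rz": 0},
  {"jaw": -0.5, "dx": 0, "dy": 0, "dz": 0.003, "rx": 0, "ry": 0, "rz": 0},
  {"jaw": -0.5, "dx": 0, "dy": 0, "dz": 0, "rx": 0, "ry": 0, "rz": 0},
])

```text
time_s: 7.45
position: [534.3, 124.0, 94.2]
tool_rot: [-179.8, 0.3, 65.3]
contact_force: [-0.1, -0.6, -0.4]
finger_gap: 0.75
```

```bash
python3 - <<'E'
from h import *
from station import r
s=r.sense();print(s["position"],s["tool_rot"],todelta(s["tool_rot"],np.array([534.4,123.4,94])-s["position"]))
E
```

```text
[534.26189706 123.99613382  94.21086753] [-179.82955426    0.25164082   65.2707311 ] [-0.48276159  0.37545143  0.21187387]
```

Centred; closing on the knob.

>>> step_arm([
  {"jaw": 1, "dx": 0, "dy": 0, "dz": 0, "rx": 0, "ry": 0, "rz": 0},
  {"jaw": 1, "dx": 0, "dy": 0, "dz": 0, "rx": 0, "ry": 0, "rz": 0},
  {"jaw": 1, "dx": 0, "dy": 0, "dz": 0, "rx": 0, "ry": 0, "rz": 0},
  {"jaw": 1, "dx": 0, "dy": 0, "dz": 0, "rx": 0, "ry": 0, "rz": 0},
  {"jaw": 1, "dx": 0, "dy": 0, "dz": 0, "rx": 0, "ry": 0, "rz": 0},
  {"jaw": 1, "dx": 0, "dy": 0, "dz": 0, "rx": 0, "ry": 0, "rz": 0},
], squeeze=70)

```text
time_s: 8.05
position: [534.0, 124.4, 94.8]
tool_rot: [-179.8, 0.2, 65.3]
contact_force: [-0.8, 0.2, -0.3]
finger_gap: 0.312
```

```bash
python3 - <<'E'
from station import r
import cv2
print(r.sense()["finger_gap"],r.sense()["contact_force"])
s=r.camera("side")[:,:,::-1]
cv2.imwrite("pics/d4.png",cv2.resize(s[100:240,150:330],None,fx=4,fy=4,interpolation=2))
E
```

```text
0.31167352090050066 [-0.76564587  0.18186582 -0.31286828]
```

View pics/d4.png

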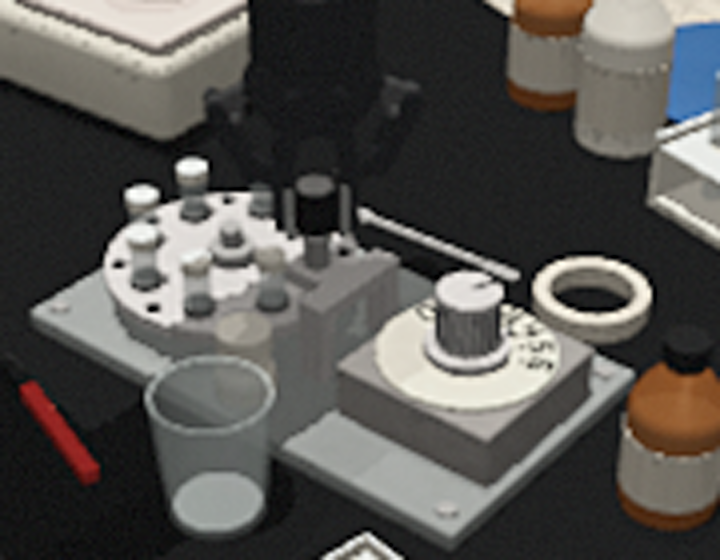

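Fingers sit either side of the knob at (315,205), gap ≈ 28 mm. Pulling up.

>>> step_arm([
  {"jaw": 1, "dx": 0, "dy": 0, "dz": -0.004, "rx": 0, "ry": 0, "rz": 0},
  {"jaw": 1, "dx": 0, "dy": 0, "dz": -0.004, "rx": 0, "ry": 0, "rz": 0},
  {"jaw": 1, "dx": 0, "dy": 0, "dz": -0.004, "rx": 0, "ry": 0, "rz": 0},
])

```text
time_s: 8.4
position: [533.9, 124.4, 105.2]
tool_rot: [-179.7, 0.3, 65.3]
contact_force: [1.5, 1.6, -8.7]
finger_gap: 0.308
```

>>> step_arm([
  {"jaw": 1, "dx": 0, "dy": 0, "dz": -0.004, "rx": 0, "ry": 0, "rz": 0},
  {"jaw": 1, "dx": 0, "dy": 0, "dz": -0.003, "rx": 0, "ry": 0, "rz": 0},
])

```text
time_s: 8.6
position: [533.9, 124.3, 111.8]
tool_rot: [-179.7, 0.3, 65.3]
contact_force: [2.2, 0.7, -10.8]
finger_gap: 0.311
```

>>> step_arm([
  {"jaw": 1, "dx": 0, "dy": 0, "dz": -0.003, "rx": 0, "ry": 0, "rz": 0},
])

```text
time_s: 8.7
position: [533.9, 124.3, 114.6]
tool_rot: [-179.7, 0.3, 65.3]
contact_force: [3.2, 1.3, -11.7]
finger_gap: 0.313
```

>>> step_arm([
  {"jaw": 1, "dx": 0, "dy": 0, "dz": -0.002, "rx": 0, "ry": 0, "rz": 0},
])

```text
time_s: 8.8
position: [533.7, 124.3, 115.0]
tool_rot: [-179.6, 0.4, 65.3]
contact_force: [8.0, 2.6, -31.7]
finger_gap: 0.308
```

The force jumped to 32 N at 20.2 mm of lift, so the stop is reached. The arm keeps its upward target; verifying with pictures.

```bash
python3 - <<'E'
from station import r
import cv2
d=r.camera("side")[:,:,::-1];w=r.camera("wrist")[:,:,::-1];c=r.camera("scene")[:,:,::-1]
s=r.sense();print(s["position"],s["contact_force"],s["finger_gap"],s["time_s"])
cv2.imwrite("pics/d5.png",cv2.resize(d[100:240,150:330],None,fx=4,fy=4,interpolation=2))
cv2.imwrite("pics/w5.png",w)
cv2.imwrite("pics/s5.png",cv2.resize(c[150:300,180:380],None,fx=4,fy=4,interpolation=2))
E
```

```text
[533.78773201 124.27666021 114.95518554] [  5.22749303   1.99919898 -20.55316049] 0.3087508723075504 8.95
```

View pics/d5.png

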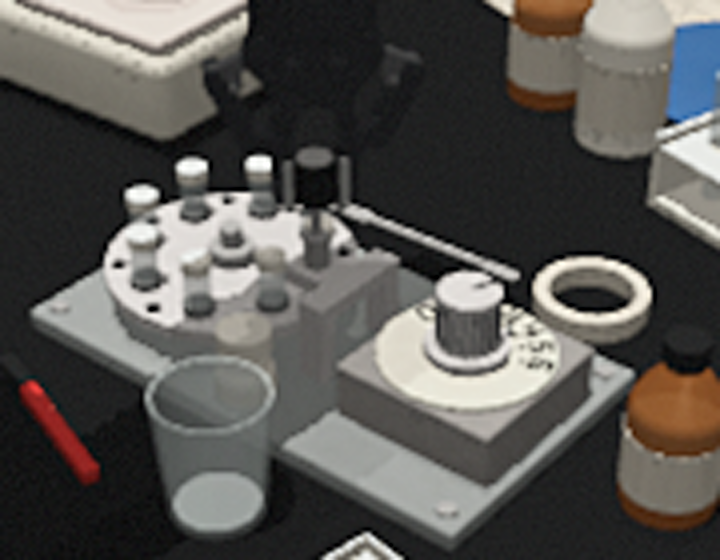

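View pics/w5.png

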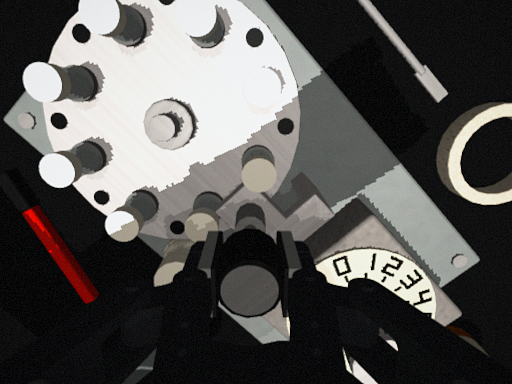

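View pics/s5.png

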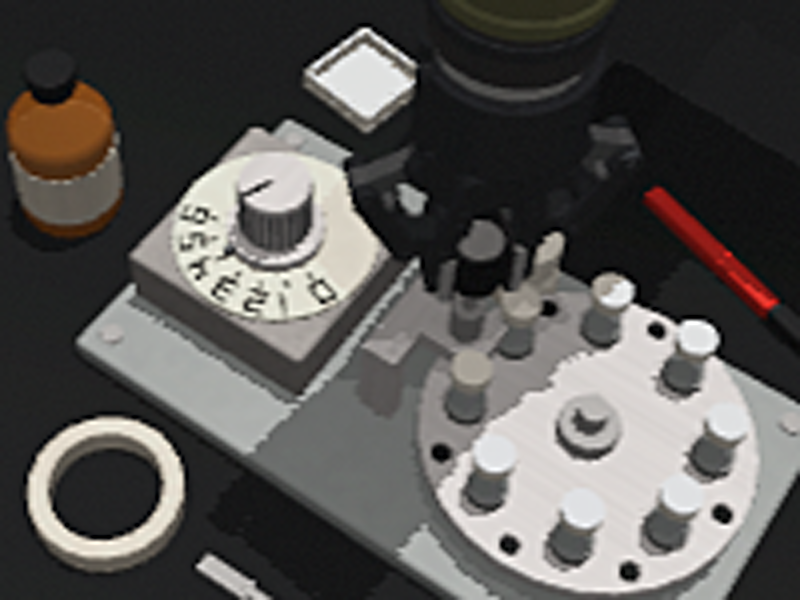

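```bash
python3 - <<'E'
from station import r
for i in range(4):
    r.camera("side");s=r.sense();print(s["position"],s["contact_force"],s["finger_gap"])
E
```

```text
[533.7813371  124.2986028  114.94681968] [  4.52814271   1.88074508 -20.43975443] 0.30897920367176007
[533.80457369 124.29997661 114.97548495] [  4.19098918   2.51858676 -20.17832055] 0.3074145358338106
[533.80133369 124.29775182 114.96513531] [  5.60090948   1.54173787 -20.48622033] 0.3104245289352175
[533.80447165 124.30390725 114.96939056] [  5.91077907   1.8972283  -20.3833556 ] 0.3069437996656173
```

Steady at 20 N: about 11 N of spring plus 9 N against the stop. Handing in.

```bash
python3 -c "
from station import r
print(r.hand_in())"
```

```text
the job is handed in; nothing more can be done
None
```

I set the brake sleeve to 4 first. Then I gripped the plunger knob, pulled it straight up to its stop, and handed the job in while still holding it there.

- **Sleeve:** I turned it clockwise by about 92°, from 0 to 4, and let go. After release the line on its top measured -3.3°, against -3.8° expected for 4. The nib reading was rougher, at -6.2°, but both are well within the click at 4. The last pictures show it unchanged.
- **Plunger:** The lift was 20.2 mm by tool height. The force rose sharply at the stop and then held steady at about 20 N, roughly 11 N of spring and 9 N against the stop. The grip did not slip, and the side picture shows the knob raised. I took the pin to be clear from the lift, since it goes only 9 mm deep; I did not see the pin itself.
- **Loose things:** The beaker, bottle, boat, tape, marker and spatula look unmoved in the last pictures. The jar was partly hidden, but nothing came near it. The job took about 9 s of the 53 s allowed.

No final check failed. On the way down to the sleeve the arm drifted about 6 mm in x, and I corrected that before gripping.

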